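# True up a glued lamp stand with a carpenter's square

### The job

The freshly glued lamp post leans. Hold the scraper block and wipe the three clay chips off the base board with it (not with bare fingers), then put the block down on the table clear of the board. Then take the wooden carpenter's square, press it into the corner with its foot flat on the board and its upright leg against the middle of the post until both faces touch and the post stands square, and finish while still gripping it and pressing it there, because the springy post leans again if let go; leave the candle, jar and cup alone.

Things in the scene. Friction and masses are not known exactly. Their poses are not given: they have to be found in the camera images.
- board: Plywood base board 260 x 130 x 24 mm, fixed to the table. Origin: centre of its underside. Own x runs along its length towards the post, y across it, z up; top face at z = 24 mm. Which way x points changes from start to start (within 0.45 rad of the robot's left, +y).
- post (a joint): Lean of the wooden post (rad): 0 = upright, square to the board; positive = top leans towards the board's -x end, over the place where the square goes. Starts at 0.08 to 0.16; stops at -0.05 and 0.2. Springy: 2 N m/rad about a rest lean of 0.13, plus 0.12 N m of friction; about 3 N near the top pushes it upright, let go it leans again.
- post_foot (a point): Foot of the post: middle of the lower edge of its face that looks to the board's -x, on the board's top face at board x = +80, y = 0, z = 24 mm. The post tilts about this edge. It is 30 mm thick (x) by 40 mm wide (y) by 160 mm tall. The point's axes lean with the post.
- post_top (a point): Upper end of the same face of the post, 160 mm above post_foot along the post. A small seen-only brass stub stands 20 mm up from the post's top.
- square: Dark wooden L standing on its foot, 0.12 to 0.2 kg. Foot 170 long (x) x 22 thick (y) x 40 mm tall; upright leg at its +x end 28 (x) x 22 mm, top at z = 140 mm. Origin: centre of the underside; x points to the leg's end, z up. Working faces: underside (z = 0) and leg's outer face (x = +85 mm). Best gripped across its thickness at x = -20 mm, about 27 mm above the underside, clear of the leg.
- square_heel (a point): Outer corner of the square: middle of the lower edge where underside and leg's outer face meet, 85 mm along the square's x from its origin. It belongs at post_foot.
- scraper: Scraper block standing on its edge on the table: pale wood, 140 long (x) x 24 thick (y) x 60 mm tall (z) overall, the lowest 10 mm a 16 mm thick aluminium scraping edge. 0.13 kg. Origin: centre of its underside. Grip across its thickness, 40 mm or more above its underside so the fingers pass over the chips.
- chip0_center (a point): Centre of a loose chip of dried grey clay, 24 x 18 x 12 mm, 10 g, lying on the board between board x = -80 and +45 mm, within 45 mm of its centre line.
- chip1_center (a point): Centre of a loose chip of dried grey clay, 24 x 18 x 12 mm, 10 g, lying on the board between board x = -80 and +45 mm, within 45 mm of its centre line.
- chip2_center (a point): Centre of a loose chip of dried grey clay, 24 x 18 x 12 mm, 10 g, lying on the board between board x = -80 and +45 mm, within 45 mm of its centre line.
- chip0: The first clay chip itself (origin: centre of its underside).
- chip1: The second clay chip itself (origin: centre of its underside).
- chip2: The third clay chip itself (origin: centre of its underside).
- candle: Bystander: white candle 22 mm thick in a round clay foot 60 mm across, 165 mm tall in all; origin centre of underside. Leave alone.
- jar: Bystander: closed glass jar 60 mm across, 70 mm tall; origin centre of underside. Leave alone.
- cup: Bystander: white cup 72 mm across, 90 mm tall; origin centre of underside. Leave alone.

How it is judged (in metres and radians):
On the way:
1. all three chips are off the board while the scraper block is held in the fingers (height (world z) of each of chip0_center, chip1_center, chip2_center below 0.022 m and contact force between the fingers and scraper above 2 N), for 0.2 s.
At the end, for the whole second after the job is handed in: Chips and released scraper block off the board; the gripped square bears on board and post (0.8 N each), heel within 3.5 mm of the board top, 4 mm of the post foot along and 15 mm across the board, tilt under 2 and yaw under 4 degrees; post within 0.03 rad of upright; still (height (world z) of each of chip0_center, chip1_center, chip2_center below 0.022 m and contact force between the fingers and scraper below 0.2 N and contact force between scraper and board below 0.1 N and contact force between scraper and square below 0.1 N and height (world z) of scraper below 0.03 m and value of joint post between -0.03 and 0.03 rad and x of square_heel in the frame of board between 0.076 and 0.084 m and y of square_heel in the frame of board between -0.015 and 0.015 m and z of square_heel in the frame of board between 0.0205 and 0.0275 m and angle between the x axis of square and the x axis of board, either way round below 0.07 rad and angle between square's own z axis and vertical below 0.035 rad and contact force between square and board above 0.8 N and contact force between square and post above 0.8 N and contact force between the fingers and square above 3 N and linear speed of square below 0.02 m/s); the arm keeps its last pose, push and grip.
It fails at once if the fingers push a clay chip (contact force between the fingers and chip0 above 0.5 N or contact force between the fingers and chip1 above 0.5 N or contact force between the fingers and chip2 above 0.5 N).
It fails at once if the candle, jar or cup is moved by more than 20 mm (distance of any of candle, jar, cup from where it was at the start of the episode above 0.02 m).
It also fails if it takes over 72 s, if anything falls off the work surface, if the arm or the gripper's body presses on something with over 40 N, if the wrist force passes 120 N, or if a joint passes its speed limit or range.

### The arm

A 6-joint arm with a two-finger parallel gripper is mounted at the origin on the work surface. World frame = base frame: x ahead of the robot, y to its left, z up, the work surface at z = 0. Lengths are in m, angles in degrees, forces in N, time in s.
With the tool pointing down it reaches from about 0.25 to 0.725 m from the base axis. Payload 9.7 kg.
Tool frame: the origin (TCP) lies at the very end of the fingers, on their centre line; the grasp point (between the pads) lies 19 mm behind it; y points along the fingers, x is the direction in which the jaws open and shut, and the axes are right-handed (so a half turn about y gives the same grasp; the last joint's range is limited). The gripper opens to 85 mm and grips with 20 to 120 N. Pads are 22 mm wide; open, the fingers measure 114 mm over their backs; the gripper's body (76 mm by 85 mm) begins 54 mm behind the grasp point. The pads swing forward as they close: fully open they stand 13 mm farther back than shut.
Start: joints at [71.849, 4.979, 10.078, 95.1, 0, 90], TCP at [0.171, 0.523, 0.231] pointing down, gripper open.
Joint ranges: [-179.16, 179.16], [-48.56, 103.87], [-65.8, 70.77], [-126.05, 130.52], [-82.76, 87.17], [-180, 180]. Speed limits (degrees/s): [127.2, 127.2, 147.25, 180, 180, 180].

### API

Orientations are given as [roll, pitch, yaw] about the fixed x, y, z axes, in that order (R = Rz(yaw) Ry(pitch) Rx(roll)).
In Python, from workcell import bot gives the robot as it stands.
- The arm moves only by the shell command python3 -m jog 'ROWS' [FORCE]. ROWS is JSON, a list of rows, each a list of 7 numbers: the closure, from 0 (fully open) to 1 (shut), then the shift along the world's x, y, z in units of 25 mm (1.0 is 25 mm), then the turn, a rotation vector about the world's x, y, z in units of 5 degrees (1.0 is 5 degrees). A call has 1 to 5 rows; each row is the pose to reach, as a shift and turn from the pose commanded when the call began; what a row does not reach only later rows make up. A row lasts 1/10 s, in which the tool goes at most 50 mm and 8.59 degrees, less where a joint would pass 70% of its speed; a pose out of reach is approached as far as the arm can. A call with a gripper value outside its range is refused whole. The fingers move at their own pace and stop on an object; FORCE is the grip in N (left out, the last holds). Time passes only in rows, so rows that repeat a pose let the fingers close. It gives the time, the measured TCP pose, the force and the opening at its end, in the units of the state.
- bot.get_obs(): the state, without advancing time (a new reading comes with each control period).
- bot.camera(name): name is "scene" or "side" or "wrist"; returns (picture, depth): 384x512x3 uint8, red, green, blue; 384x512 float32, m along the optical axis (not along the pixel's ray), 0 where there is no reading.
- bot.camera_model(name): a dict with "fx", "fy", "cx", "cy" (pixels), "rvec" (rotation vector, rad) and "tvec" (3), from world to camera coordinates, as OpenCV has them; the wrist camera has in their place "tool_from_camera" (4x4, takes a point from camera to tool coordinates, whose origin is the TCP and whose axes are the tool frame's). Camera axes: x right, y down, z forward; pixel columns grow to the right and rows downward; lengths in m; the calibration is good to about 2 mm. A picture is of the moment at which its call begins: read the wrist's pose just before it. camera_model takes no time and is no camera call.
- bot.job_done(): hands the job in, once; it reports no verdict.
Trained networks look in the newest picture that a camera, given by its name, has taken for a name from the list of things; names that differ only in an ending like _2 or _b are one class to them, and where a whole thing is asked for, a point or a joint stands for the part that bears it (a point fixed in the world has none). Each returns a list of dicts, best first, with "conf" (0 to 1); they miss things now and then, are a little off and sometimes report something else, mostly with a low value. They report only what shows in the picture. A call takes as long as a camera call.
- bot.regions_of(camera, label): "pixels" (384x512 bool, what is visible of it) and "point" ([row, column] in pixels, amid what is visible of it).
The state is a dict: "time": time; "q": joint angles; "qd": joint speeds; "joint_efforts": joint torques, N m; "ee_pos": TCP position; "tcp_rot": TCP orientation; "wrist_force": force on the tool from outside, world axes, zero at the start; "torque": the same for the moment, N m; "opening": finger opening in m.
Only numpy, scipy, OpenCV 4.12 (cv2) and the standard library are available. Lean on these libraries where they do the work, as an engineer would, in place of code of your own. Each camera call takes 0.05 s, during which the arm holds its last target. There are 200 camera calls.

## Working session

There is one attempt and no reset: what is moved stays moved. The work goes in short steps, Python scripts to look and compute and a shell command to move; the robot and the scene stay as the last step left them, time stands still between calls to the robot, and variables do not carry over. Pictures are saved under pics/ and viewed, about 8 in all and at most 12, crops included, and the job is handed in when it is done.

```bash
ls; mkdir -p pics; cat > h.py <<'E'
import numpy as np, cv2
from scipy.spatial.transform import Rotation as Ro
from workcell import bot
def shot(n):
    o=bot.get_obs(); p,d=bot.camera(n); return o,p,d
def world(n,d,o=None):
    m=bot.camera_model(n); v,u=np.mgrid[0:384,0:512]
    c=np.stack([(u-m['cx'])/m['fx']*d,(v-m['cy'])/m['fy']*d,d],-1)
    if 'tvec' in m:
        R=cv2.Rodrigues(np.array(m['rvec'],float))[0]
        return (c-np.array(m['tvec']).ravel())@R
    T=np.array(m['tool_from_camera']); c=c@T[:3,:3].T+T[:3,3]
    return c@Ro.from_euler('xyz',o['tcp_rot'],degrees=True).as_matrix().T+np.array(o['ee_pos'])
def reg(n,l,W,d,minc=0.0):
    out=[]
    for r in bot.regions_of(n,l):
        if r['conf']<minc: continue
        m=r['pixels']&(d>0); out.append((r['conf'],r['point'],W[m],r['pixels']))
    return out
def save(p,f): cv2.imwrite('pics/'+f,cv2.cvtColor(p,cv2.COLOR_RGB2BGR))
E
python3 - <<'E'
from h import *
print(bot.get_obs())
for n in ['scene','side']:
    o,p,d=shot(n); save(p,n+'.png'); W=world(n,d)
    for l in ['board','post','square','scraper','chip0','candle','jar','cup']:
        for c,pt,P,m in reg(n,l,W,d)[:4]:
            if len(P)<5: continue
            z=P[:,2]; top=P[z>np.percentile(z,97)-.006]
            r=cv2.minAreaRect((top[:,:2]*1000).astype(np.float32))
            print(n,l,round(c,2),[int(x) for x in pt],len(P),'med',np.median(P,0).round(3),'top z',np.percentile(z,97).round(3),'rect',np.round(r[0]),np.round(r[1]),round(r[2],1))
E
```

```text
pics
{'time': 0.0, 'q': array([ 7.18494350e+01,  5.01093855e+00,  1.00336838e+01,  9.51009893e+01,
       -8.54034246e-04,  9.00015976e+01]), 'qd': array([-0.07572487,  0.01983742, -0.04772157,  0.05867522, -0.07124819,
        0.02286618]), 'joint_efforts': array([-8.07915385e-04, -5.20388818e+01,  4.64803541e+01,  1.65053486e-02,
       -4.34803997e-05,  1.30787822e-05]), 'ee_pos': array([0.17126105, 0.5223985 , 0.23057774]), 'tcp_rot': array([-9.00008562e+01,  7.82439602e-02,  7.18478374e+01]), 'wrist_force': array([-0.31741754,  0.06048591, -0.59789067]), 'torque': array([0.01578206, 0.03338393, 0.02832565]), 'opening': 0.08543877821010053}
scene board 0.65 [224, 289] 3043 med [0.539 0.109 0.023] top z 0.025 rect [510.  99.] [134. 260.] 4.9
scene post 0.57 [197, 318] 1269 med [0.52  0.187 0.118] top z 0.186 rect [504. 171.] [41. 28.] 1.0
scene post 0.35 [226, 152] 875 med [ 0.794 -0.084  0.038] top z 0.153 rect [789. -91.] [21. 19.] 8.0
scene square 0.9 [189, 194] 1289 med [ 0.636 -0.149  0.038] top z 0.138 rect [ 623. -127.] [24. 26.] 13.1
scene square 0.46 [221, 287] 3265 med [
[... 1677 characters left out ...]

side chip0 0.41 [215, 219] 52 med [0.516 0.12  0.034] top z 0.037 rect [517. 122.] [25. 17.] 38.1
side candle 0.67 [244, 354] 878 med [ 0.782 -0.104  0.034] top z 0.153 rect [787. -96.] [19. 20.] 73.6
side candle 0.58 [290, 300] 1844 med [ 0.632 -0.178  0.039] top z 0.139 rect [ 623. -132.] [23. 30.] 18.8
side candle 0.37 [237, 223] 67 med [0.505 0.034 0.034] top z 0.037 rect [504.  37.] [17. 24.] 23.8
side candle 0.19 [230, 219] 3436 med [0.507 0.058 0.023] top z 0.026 rect [509.  95.] [131. 264.] 5.0
side jar 0.57 [166, 283] 510 med [0.746 0.253 0.044] top z 0.07 rect [754. 271.] [57. 49.] 60.9
side cup 0.6 [164, 170] 760 med [0.432 0.345 0.063] top z 0.089 rect [433. 366.] [73. 69.] 77.1
```

```bash
python3 - <<'E'
from h import *
a=cv2.imread('pics/scene.png');b=cv2.imread('pics/side.png')
cv2.imwrite('pics/both.png',cv2.resize(np.vstack([a,b]),None,fx=.78,fy=.78,interpolation=cv2.INTER_AREA))
o,p,d=shot('scene');o,p2,d2=shot('side')
for n,d in [('scene',d),('side',d2)]:
    W=world(n,d)
    for l,lo,hi in [('square',.037,.05),('scraper',.05,.065)]:
        c,pt,P,m=reg(n,l,W,d)[0]
        P=P[(P[:,2]>lo-.002)&(P[:,2]<hi)]
        P=P[np.linalg.norm(P[:,:2]-np.median(P[:,:2],0),axis=1)<.12]
        r=cv2.minAreaRect((P[:,:2]*1000).astype(np.float32)); print(n,l,len(P),r)
E
```

```text
scene square 277 ((642.40576171875, -196.96102905273438), (24.985294342041016, 171.42430114746094), 14.718514442443848)
scene scraper 247 ((450.40313720703125, -235.90936279296875), (28.152992248535156, 138.76686096191406), 15.239319801330566)
side square 687 ((642.3333129882812, -199.80218505859375), (24.372844696044922, 170.0329132080078), 15.290447235107422)
side scraper 858 ((449.6672058105469, -240.1434326171875), (24.885595321655273, 141.02432250976562), 15.809248924255371)
```

View pics/both.png

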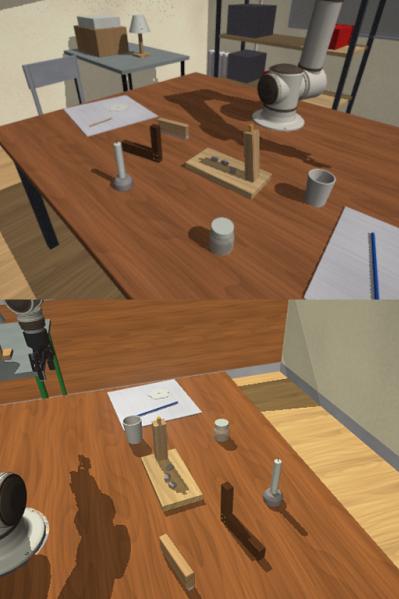

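```bash
R='';
python3 -m jog '[[0,2.8,-7.6,0,0,0,-2.8],[0,2.8,-7.6,0,0,0,-2.8],[0,2.8,-7.6,0,0,0,-2.8],[0,2.8,-7.6,0,0,0,-2.8],[0,2.8,-7.6,0,0,0,-2.8]]' | tail -5
python3 -m jog '[[0,2.8,-7.6,0,0,0,-2.8],[0,2.8,-7.6,0,0,0,-2.8],[0,2.8,-7.6,0,0,0,-2.8],[0,2.8,-7.6,0,0,0,-2.8],[0,2.8,-7.6,0,0,0,-2.8]]' >/dev/null
python3 -m jog '[[0,2.8,-7.6,0,0,0,-2.8],[0,2.8,-7.6,0,0,0,-2.8],[0,2.8,-7.6,0,0,0,-2.8],[0,2.8,-7.6,0,0,0,-2.8],[0,2.8,-7.6,0,0,0,-2.8]]' >/dev/null
python3 -m jog '[[0,2.8,-7.6,0,0,0,-2.8],[0,2.8,-7.6,0,0,0,-2.8],[0,2.8,-7.6,0,0,0,-2.8],[0,2.8,-7.6,0,0,0,-2.8],[0,2.8,-7.6,0,0,0,-2.8]]'
```

```text
time: 1.7
ee_pos: [0.2424, 0.3289, 0.2322]
tcp_rot: [-90.1, -0.1, 57.6]
wrist_force: [0.3, 1.6, 0.0]
opening: 0.0854
time: 3.2
ee_pos: [0.4531, -0.2401, 0.2291]
tcp_rot: [-89.9, 0.1, 15.7]
wrist_force: [-1.2, 0.7, -1.2]
opening: 0.0856
```

```bash
python3 - <<'E'
from h import *
o,p,d=shot('wrist'); W=world('wrist',d,o); save(p,'w1.png')
for l in ['scraper']:
    for c,pt,P,m in reg('wrist',l,W,d)[:2]:
        T=P[(P[:,2]>.05)&(P[:,2]<.07)]
        if len(T)>5: print(l,c,pt,len(P),np.median(P[:,2]),cv2.minAreaRect((T[:,:2]*1000).astype(np.float32)))
print(o['ee_pos'],o['tcp_rot'])
E
```

```text
scraper 0.92 [154.3, 248.9] 3797 0.06031247701977202 ((449.0810852050781, -237.59494018554688), (23.93715476989746, 138.5192108154297), 14.951053619384766)
[ 0.45312624 -0.24008439  0.22913416] [-89.92775224   0.10709488  15.71742713]
```

View pics/w1.png

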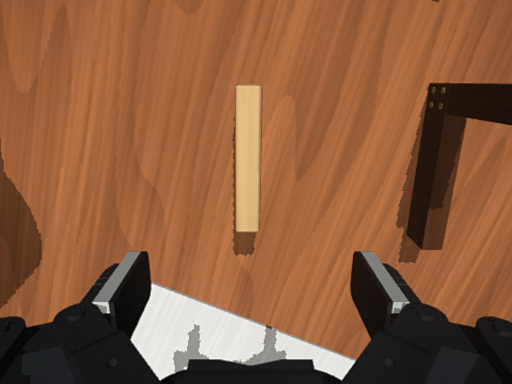

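```bash

python3 -m jog '[[0,-0.16,0.06,-2,0,0,-0.14],[0,-0.16,0.06,-4,0,0,-0.14],[0,-0.16,0.06,-6,0,0,-0.14],[0,-0.16,0.06,-7.5,0,0,-0.14],[0,-0.16,0.06,-8.15,0,0,-0.14]]' 60
python3 -m jog '[[0,0,0,0,0,0,0],[1,0,0,0,0,0,0],[1,0,0,0,0,0,0],[1,0,0,0,0,0,0],[1,0,0,0,0,0,0]]' 60
python3 -m jog '[[1,0,0,0,0,0,0],[1,0,0,0,0,0,0],[1,0,0,0,0,0,0],[1,0,0,0,0,0,0],[1,0,0,0,0,0,0]]' 60
```

```text
time: 3.8
ee_pos: [0.4458, -0.2326, 0.0242]
tcp_rot: [-89.8, 0.2, 15.3]
wrist_force: [-0.4, -0.0, 0.0]
opening: 0.0854
time: 4.3
ee_pos: [0.4479, -0.236, 0.0286]
tcp_rot: [-90.1, -0.1, 15.2]
wrist_force: [-0.1, -0.2, 0.3]
opening: 0.0284
time: 4.8
ee_pos: [0.4478, -0.2361, 0.0285]
tcp_rot: [-90.0, -0.1, 15.1]
wrist_force: [-0.4, 1.5, 5.4]
opening: 0.0233
```

```bash

python3 -m jog '[[1,0,0,2,0,0,0],[1,0,0,4,0,0,0],[1,0.28,2,4,0,0,-0.5],[1,0.28,4,4,0,0,-1],[1,0.28,6.2,4,0,0,-1]]' 60
python3 -m jog '[[1,0.28,2,0,0,0,-0.5],[1,0.28,4,0,0,0,-1],[1,0.28,6.2,0,0,0,-1],[1,0.28,6.2,0,0,0,-1],[1,0.28,6.2,0,0,0,-1]]' 60
python3 - <<'E'
from h import *
a=[]
for n in ['scene','side']:
    o,p,d=shot(n); W=world(n,d)
    for l in ['scraper','chip0']:
        for c,pt,P,m in reg(n,l,W,d)[:3]:
            if len(P)>3: print(n,l,round(c,2),len(P),np.median(P,0).round(3),P[:,2].min().round(3),P[:,2].max().round(3))
    a.append(p)
save(cv2.resize(np.vstack([a[0][90:300,130:420],a[1][90:300,130:420]]),None,fx=1.4,fy=1.4),'g.png')
E
```

```text
time: 5.3
ee_pos: [0.4542, -0.0852, 0.1278]
tcp_rot: [-90.0, -0.0, 10.0]
wrist_force: [1.1, 0.5, -1.2]
opening: 0.0232
time: 5.8
ee_pos: [0.4611, 0.0698, 0.1274]
tcp_rot: [-90.0, 0.0, 5.3]
wrist_force: [0.6, -1.5, -2.5]
opening: 0.0231
scene scraper 0.87 874 [0.472 0.066 0.132] -0.003 0.186
scene chip0 0.6 56 [0.522 0.13  0.034] 0.024 0.038
scene chip0 0.49 43 [0.51  0.042 0.034] 0.025 0.037
scene chip0 0.45 56 [0.502 0.082 0.034] 0.024 0.038
side scraper 0.64 569 [0.463 0.018 0.156] 0.022 0.165
side chip0 0.57 58 [0.499 0.074 0.033] 0.023 0.038
side chip0 0.52 75 [0.505 0.035 0.034] 0.022 0.037
```

View pics/g.png

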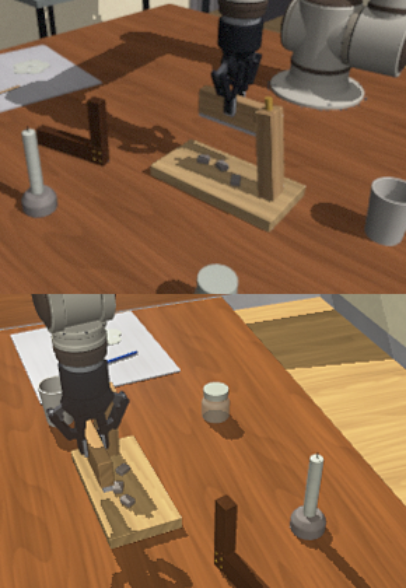

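```bash

python3 -m jog '[[1,0,0.4,-0.8,0,0,0],[1,0,0.4,-1.6,0,0,0],[1,0,0.4,-2.4,0,0,0],[1,0,0.4,-2.75,0,0,0],[1,0,0.4,-2.75,0,0,0]]' 60
python3 -m jog '[[1,0,0,-0.1,0,0,0],[1,0,0,-0.18,0,0,0],[1,0,0,-0.18,0,0,0]]' 60
```

```text
time: 6.6
ee_pos: [0.4607, 0.0779, 0.0578]
tcp_rot: [-90.0, 0.1, 5.1]
wrist_force: [-0.5, 0.6, -0.9]
opening: 0.0236
time: 6.9
ee_pos: [0.4616, 0.0786, 0.0548]
tcp_rot: [-90.0, -0.0, 5.1]
wrist_force: [-0.2, -0.1, -1.2]
opening: 0.0232
```

```bash

python3 -m jog '[[1,0.4,0.03,0,0,0,0],[1,0.8,0.07,0,0,0,0],[1,1.2,0.1,0,0,0,0],[1,1.6,0.14,0,0,0,0],[1,2.0,0.17,0,0,0,0]]' 60
python3 -m jog '[[1,0.4,0.03,0,0,0,0],[1,0.8,0.07,0,0,0,0],[1,1.2,0.1,0,0,0,0],[1,1.6,0.14,0,0,0,0],[1,2.0,0.17,0,0,0,0]]' 60
python3 -m jog '[[1,0.4,0.03,0,0,0,0],[1,0.8,0.07,0,0,0,0],[1,1.2,0.1,0,0,0,0],[1,1.6,0.14,0,0,0,0],[1,1.9,0.17,0,0,0,0]]' 60
python3 - <<'E'
from h import *
a=[]
for n in ['scene','side']:
    o,p,d=shot(n); W=world(n,d)
    for l in ['scraper','chip0']:
        for c,pt,P,m in reg(n,l,W,d)[:4]:
            if len(P)>3: print(n,l,round(c,2),len(P),np.median(P,0).round(3),P[:,2].min().round(3),P[:,2].max().round(3))
    a.append(p)
save(cv2.resize(np.vstack([a[0][90:300,130:420],a[1][90:300,130:420]]),None,fx=1.4,fy=1.4),'s.png')
E
```

```text
time: 7.4
ee_pos: [0.5123, 0.083, 0.0541]
tcp_rot: [-90.0, 0.0, 5.1]
wrist_force: [-0.4, -0.0, -0.7]
opening: 0.0231
time: 7.9
ee_pos: [0.5622, 0.0872, 0.0543]
tcp_rot: [-90.0, -0.0, 5.1]
wrist_force: [0.5, 0.5, -1.5]
opening: 0.0233
time: 8.4
ee_pos: [0.6097, 0.0915, 0.0542]
tcp_rot: [-90.0, -0.0, 5.1]
wrist_force: [0.2, -0.8, -1.8]
opening: 0.0236
scene scraper 0.86 1073 [0.618 0.115 0.06 ] -0.002 0.102
scene scraper 0.24 1325 [0.768 0.285 0.052] 0.001 0.073
scene chip0 0.63 36 [0.607 0.132 0.009] 0.001 0.014
side scraper 0.94 497 [0.61  0.038 0.075] -0.002 0.088
side chip0 0.6 62 [0.594 0.086 0.01 ] -0.004 0.014
side chip0 0.53 416 [0.748 0.251 0.049] 0.001 0.151
side chip0 0.48 45 [0.593 0.119 0.01 ] 0.001 0.014
side chip0 0.43 47 [0.598 0.037 0.01 ] 0.002 0.014
```

View pics/s.png

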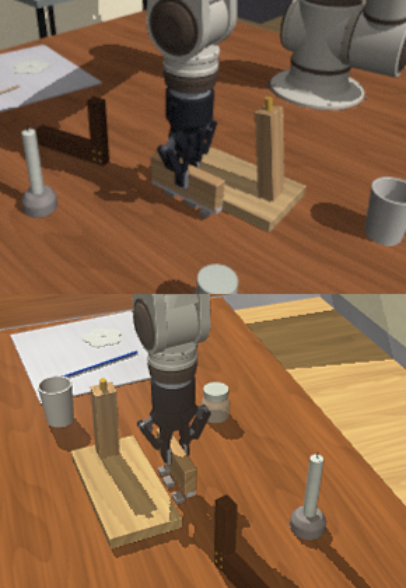

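```bash

python3 -m jog '[[1,0,0,2,0,0,0],[1,0,0,4,0,0,0],[1,0,0,5,0,0,0],[1,-0.8,-1.6,5,0,0,0],[1,-1.6,-3.2,5,0,0,0]]' 60
python3 -m jog '[[1,-0.8,-1.6,0,0,0,0],[1,-1.6,-3.2,0,0,0,0],[1,-2.4,-4.9,0,0,0,0],[1,-3.2,-6.6,0,0,0,0],[1,-4,-8.2,0,0,0,0]]' 60
python3 -m jog '[[1,-0.8,-1.7,0,0,0,0],[1,-0.8,-1.7,-1.8,0,0,0],[1,-0.8,-1.7,-3.6,0,0,0],[1,-0.8,-1.7,-5,0,0,0],[1,-0.8,-1.7,-5.6,0,0,0]]' 60
python3 -m jog '[[1,0,0,-0.2,0,0,0],[1,0,0,-0.4,0,0,0],[1,0,0,-0.4,0,0,0]]' 60
```

```text
time: 9.2
ee_pos: [0.5687, 0.0113, 0.1803]
tcp_rot: [-90.0, -0.1, 5.3]
wrist_force: [0.6, -0.8, -1.6]
opening: 0.0231
time: 9.7
ee_pos: [0.4675, -0.195, 0.1796]
tcp_rot: [-90.0, -0.0, 5.2]
wrist_force: [1.4, -0.4, -0.9]
opening: 0.0232
time: 10.2
ee_pos: [0.4468, -0.2353, 0.0361]
tcp_rot: [-89.9, 0.2, 5.1]
wrist_force: [-0.4, 0.0, -0.8]
opening: 0.0232
time: 10.5
ee_pos: [0.4496, -0.2364, 0.0305]
tcp_rot: [-90.1, -0.1, 5.2]
wrist_force: [0.2, -0.5, -1.8]
opening: 0.0232
```

```bash

python3 -m jog '[[1,0,0,-0.08,0,0,0],[1,0,0,-0.08,0,0,0],[0.3,0,0,-0.08,0,0,0],[0,0,0,-0.08,0,0,0],[0,0,0,-0.08,0,0,0]]' 60
python3 -m jog '[[0,0,0,0,0,0,0],[0,0,0,1,0,0,0],[0,0,0,3,0,0,0],[0,0,0,5,0,0,0],[0,0,0,7,0,0,0]]' 60
python3 -m jog '[[0,1.6,0.15,0.6,0,0,0.4],[0,3.2,0.3,0.6,0,0,0.8],[0,4.8,0.45,0.6,0,0,1.2],[0,6.4,0.6,0.6,0,0,1.6],[0,7.9,0.76,0.6,0,0,2]]' 60
python3 - <<'E'
from h import *
o,p,d=shot('wrist'); W=world('wrist',d,o); 
R=Ro.from_euler('xyz',o['tcp_rot'],degrees=True).as_matrix();print(o['ee_pos'],o['tcp_rot'])
for c,pt,P,m in reg('wrist','square',W,d)[:2]:
    T=P[(P[:,2]>.03)&(P[:,2]<.05)]; L=P[P[:,2]>.12]
    for A in (T,L):
        if len(A)>5: print(round(c,2),pt,len(A),np.median(A[:,2]).round(4),cv2.minAreaRect((A[:,:2]*1000).astype(np.float32)))
o,q,d=shot('side'); W=world('side',d)
for l in ['scraper','chip0']:
    for c,pt,P,m in reg('side',l,W,d)[:3]: print(l,round(c,2),np.median(P,0).round(3),P[:,2].max().round(3))
save(np.hstack([p[:,::1],q])[:, :][:,:],'x.png'); save(cv2.resize(np.hstack([p,q]),(800,300)),'w2.png')
E
```

```text
time: 11.0
ee_pos: [0.4489, -0.2361, 0.0274]
tcp_rot: [-90.0, -0.0, 5.1]
wrist_force: [-1.1, 0.1, -0.1]
opening: 0.066
time: 11.5
ee_pos: [0.4484, -0.2359, 0.2041]
tcp_rot: [-90.0, 0.0, 5.1]
wrist_force: [1.3, -1.0, 0.8]
opening: 0.0857
time: 12.0
ee_pos: [0.6479, -0.2168, 0.2169]
tcp_rot: [-90.0, 0.0, 15.2]
wrist_force: [-0.4, -0.7, 0.3]
opening: 0.0853
[ 0.64792992 -0.21676672  0.21693275] [-8.99990761e+01  3.43254803e-03  1.52340927e+01]
0.66 [109.0, 248.6] 3428 0.0405 ((645.1096801757812, -211.409912109375), (22.019193649291992, 141.35385131835938), 15.25108528137207)
0.66 [109.0, 248.6] 1833 0.1406 ((622.6997680664062, -129.58375549316406), (21.87584114074707, 27.54174041748047), 15.929030418395996)
scraper 0.94 [ 0.449 -0.261  0.058] 0.063
scraper 0.6 [0.596 0.118 0.01 ] 0.013
scraper 0.38 [ 0.633 -0.18   0.039] 0.142
chip0 0.63 [0.598 0.037 0.01 ] 0.014
chip0 0.49 [0.596 0.119 0.009] 0.013
chip0 0.41 [0.594 0.083 0.01 ] 0.015
```

View pics/w2.png

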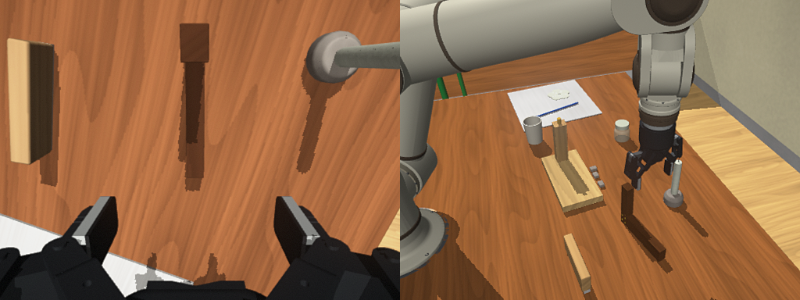

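```bash

python3 -m jog '[[0,-0.05,-0.02,-2,0,0,0],[0,-0.05,-0.02,-4,0,0,0],[0,-0.05,-0.02,-6,0,0,0],[0,-0.05,-0.02,-7.5,0,0,0],[0,-0.05,-0.02,-8.25,0,0,0]]' 60
python3 -m jog '[[0,0,0,0,0,0,0],[0,0,0,0,0,0,0],[1,0,0,0,0,0,0],[1,0,0,0,0,0,0],[1,0,0,0,0,0,0]]' 100
python3 -m jog '[[1,0,0,0,0,0,0],[1,0,0,0,0,0,0],[1,0,0,0,0,0,0],[1,0,0,0,0,0,0],[1,0,0,0,0,0,0]]' 100
```

```text
time: 12.75
ee_pos: [0.6421, -0.2174, 0.0081]
tcp_rot: [-89.9, 0.2, 15.1]
wrist_force: [-0.9, 0.5, 0.5]
opening: 0.0853
time: 13.25
ee_pos: [0.6457, -0.2179, 0.0125]
tcp_rot: [-90.1, -0.1, 15.1]
wrist_force: [0.5, 0.2, -0.4]
opening: 0.0441
time: 13.75
ee_pos: [0.6456, -0.2177, 0.0118]
tcp_rot: [-90.0, -0.1, 15.2]
wrist_force: [-0.2, -0.4, 5.2]
opening: 0.0205
```

```bash

python3 -m jog '[[1,0,0,1,0,0,0],[1,0,0,2.5,0,0,0],[1,0,0,4,0,0,0],[1,-0.8,1.2,4,0,0,-0.4],[1,-1.7,2.8,4,0,0,-0.8]]' 100
python3 -m jog '[[1,-0.9,1.6,0,0,0,-0.4],[1,-1.8,3.2,0,0,0,-0.8],[1,-2.7,4.8,0,0,0,-1.2],[1,-3.47,6.2,0,0,0,-1.27],[1,-3.47,6.8,0,0,0,-1.27]]' 100
python3 -m jog '[[1,0,0,-0.5,0,0,0],[1,0,0,-1,0,0,0],[1,0,0,-1.5,0,0,0],[1,0,0,-1.6,0,0,0],[1,0,0,-1.6,0,0,0]]' 100
cat > chk.py <<'E'
from h import *
import sys
a=[]
for n in ['scene','side']:
    o,p,d=shot(n); W=world(n,d); a.append(p)
    for l in ['board','post','square']:
        for c,pt,P,m in reg(n,l,W,d)[:1]:
            z=P[:,2]; print(n,l,round(c,2),len(P),end=' ')
            if l=='board': T=P[(abs(z-.0245)<.003)]
            elif l=='post':
                T=P[(z>.18)&(z<.192)]
            else:
                T=P[z>np.percentile(z,98)-.006]; T=T[T[:,2]<np.percentile(z,98)+.004]
            if len(T)>5:
                r=cv2.minAreaRect((T[:,:2]*1000).astype(np.float32)); print(np.median(T[:,2]).round(4),np.round(r[0],1),np.round(r[1],1),round(r[2],1))
            else: print()
o=bot.get_obs(); print(o['time'],o['ee_pos'],o['tcp_rot'],o['wrist_force'],o['torque'])
save(np.hstack([a[0][90:300,190:390],a[1][90:300,130:330]])[:,:],sys.argv[1])
i=cv2.imread('pics/'+sys.argv[1]); cv2.imwrite('pics/'+sys.argv[1],cv2.resize(i,None,fx=2,fy=2))
E
python3 chk.py c1.png
```

```text
time: 14.25
ee_pos: [0.603, -0.1483, 0.1117]
tcp_rot: [-90.1, -0.1, 10.9]
wrist_force: [0.2, 0.5, -1.3]
opening: 0.0205
time: 14.75
ee_pos: [0.5137, 0.0247, 0.111]
tcp_rot: [-90.0, 0.1, 4.9]
wrist_force: [1.6, -1.0, -1.0]
opening: 0.0206
time: 15.25
ee_pos: [0.5154, 0.0216, 0.0698]
tcp_rot: [-90.0, 0.1, 4.7]
wrist_force: [0.4, 0.6, 0.0]
opening: 0.0205
scene board 0.79 2928 0.0234 [510.6  99.5] [130.1 259.1] 5.0
scene post 0.86 1311 0.1844 [504.4 169.5] [40.6 31. ] 5.5
scene square 0.8 1425 0.1969 [509.9 113.2] [24.  28.9] 3.7
side board 0.97 2301 0.0233 [508.1  93. ] [127.4 258.1] 5.0
side post 0.9 323 0.1826 [484.9 101.6] [156.7  12.2] 86.8
side square 0.86 407 0.0987 [517.3   6.5] [ 21.4 106. ] 3.6
15.65 [0.51604025 0.02240032 0.07137819] [-9.00035143e+01 -3.43695235e-02  4.80331963e+00] [-0.00943271 -0.29844437 -1.78577474] [-0.03510635  0.03411553  0.02030122]
```

View pics/c1.png

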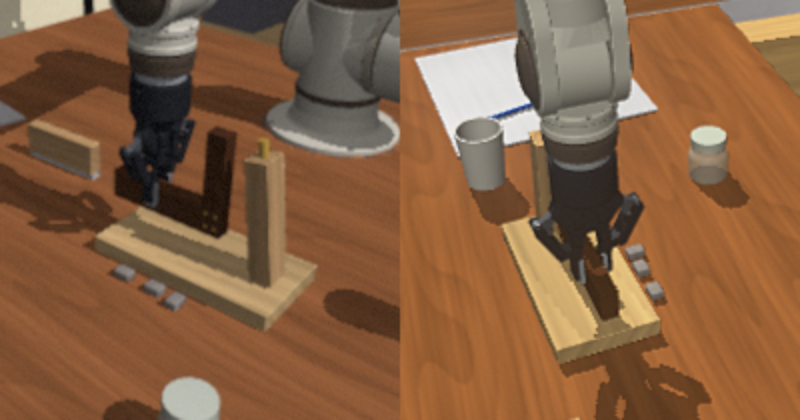

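```bash

python3 -m jog '[[1,0,0,-0.5,0,0,0],[1,0,0,-1,0,0,0],[1,0,0,-1.3,0,0,0],[1,0,0,-1.3,0,0,0],[1,0,0,-1.3,0,0,0]]' 100
python3 -m jog '[[1,0,0,-0.06,0,0,0],[1,0,0,-0.12,0,0,0],[1,0,0,-0.12,0,0,0],[1,0,0,-0.12,0,0,0]]' 100
python3 -m jog '[[1,0,0,-0.04,0,0,0],[1,0,0,-0.04,0,0,0],[1,0,0,-0.04,0,0,0]]' 100
```

```text
time: 16.15
ee_pos: [0.5155, 0.0224, 0.038]
tcp_rot: [-90.0, 0.1, 4.8]
wrist_force: [-0.4, -0.6, -1.8]
opening: 0.0204
time: 16.55
ee_pos: [0.516, 0.0224, 0.0358]
tcp_rot: [-90.0, -0.0, 4.8]
wrist_force: [-0.7, -0.2, 0.6]
opening: 0.0204
time: 16.85
ee_pos: [0.516, 0.0224, 0.0358]
tcp_rot: [-90.0, -0.1, 4.8]
wrist_force: [-4.4, 0.1, 10.2]
opening: 0.0203
```

```bash

python3 -m jog '[[1,0,0,0.06,0,0,0],[1,-0.034,0.4,0.06,0,0,0],[1,-0.068,0.8,0.06,0,0,0],[1,-0.1,1.2,0.06,0,0,0],[1,-0.12,1.4,0.06,0,0,0]]' 100
python3 -m jog '[[1,-0.009,0.1,0,0,0,0],[1,-0.017,0.2,0,0,0,0],[1,-0.026,0.3,0,0,0,0],[1,-0.026,0.3,0,0,0,0]]' 100
python3 -m jog '[[1,-0.009,0.1,0,0,0,0],[1,-0.015,0.18,0,0,0,0],[1,-0.015,0.18,0,0,0,0]]' 100
python3 -m jog '[[1,-0.004,0.05,0,0,0,0],[1,-0.004,0.05,0,0,0,0],[1,-0.004,0.05,0,0,0,0]]' 100
```

```text
time: 17.35
ee_pos: [0.5127, 0.0586, 0.0359]
tcp_rot: [-90.0, 0.0, 4.9]
wrist_force: [0.5, -0.9, -0.6]
opening: 0.0201
time: 17.75
ee_pos: [0.5122, 0.065, 0.036]
tcp_rot: [-90.0, 0.0, 4.8]
wrist_force: [-0.1, -0.5, -1.2]
opening: 0.0206
time: 18.05
ee_pos: [0.5118, 0.0695, 0.036]
tcp_rot: [-90.0, -0.0, 4.8]
wrist_force: [-0.2, -0.5, -0.8]
opening: 0.0202
time: 18.35
ee_pos: [0.5117, 0.0707, 0.036]
tcp_rot: [-90.0, 0.0, 4.8]
wrist_force: [-0.1, -1.9, 0.6]
opening: 0.0202
```

```bash

python3 -m jog '[[1,-0.003,0.04,0,0,0,0],[1,-0.003,0.04,0,0,0,0],[1,-0.003,0.04,0,0,0,0]]' 100
python3 chk.py c2.png
```

```text
time: 18.65
ee_pos: [0.5116, 0.0717, 0.036]
tcp_rot: [-90.0, 0.0, 4.8]
wrist_force: [0.5, -2.0, -1.4]
opening: 0.0207
scene board 0.75 2372 0.0234 [510.4  98.5] [131.1 262. ] 5.7
scene post 0.67 1255 0.1836 [501.5 191.4] [42.2 30.6] 5.1
scene square 0.73 1102 0.1635 [507.7 161. ] [21.4 18.6] 87.3
side board 0.58 2406 0.0233 [509.1  91.8] [128.8 259.1] 5.0
side post 0.7 113 
side square 0.72 411 0.0631 [513.   52.5] [22.2 97.1] 4.8
19.05 [0.51165514 0.07167474 0.03604713] [-8.99977279e+01 -2.28936228e-03  4.79925756e+00] [-0.9007079  -2.65642706 -1.05726793] [-0.12891784  0.00800771  0.09866594]
```

View pics/c2.png

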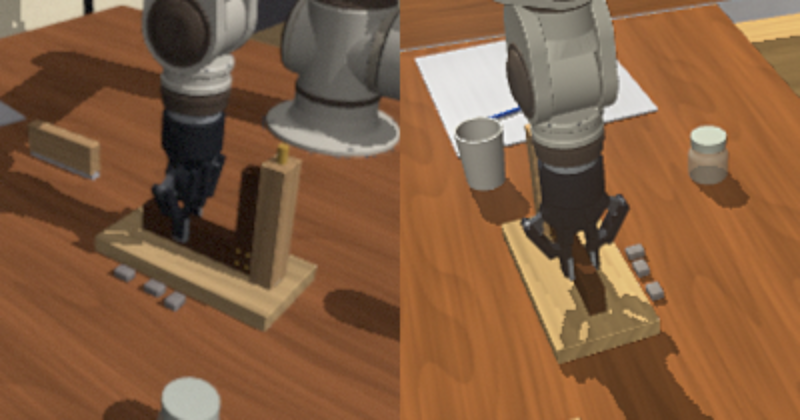

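```bash

python3 -m jog '[[1,-0.003,0.03,0,0,0,0],[1,-0.003,0.03,0,0,0,0],[1,-0.003,0.03,0,0,0,0]]' 100
python3 -m jog '[[1,-0.003,0.03,0,0,0,0],[1,-0.003,0.03,0,0,0,0],[1,-0.003,0.03,0,0,0,0]]' 100
```

```text
time: 19.35
ee_pos: [0.5116, 0.0724, 0.036]
tcp_rot: [-90.0, -0.0, 4.8]
wrist_force: [0.0, -1.7, 0.2]
opening: 0.0202
time: 19.65
ee_pos: [0.5115, 0.0732, 0.036]
tcp_rot: [-90.0, 0.0, 4.8]
wrist_force: [0.9, -3.1, -1.2]
opening: 0.0203
```

```bash

python3 -m jog '[[1,-0.002,0.02,0,0,0,0],[1,-0.002,0.02,0,0,0,0],[1,-0.002,0.02,0,0,0,0]]' 100
python3 -m jog '[[1,-0.002,0.02,0,0,0,0],[1,-0.002,0.02,0,0,0,0],[1,-0.002,0.02,0,0,0,0]]' 100
```

```text
time: 19.95
ee_pos: [0.5115, 0.0733, 0.0361]
tcp_rot: [-90.0, -0.0, 4.8]
wrist_force: [0.2, -4.8, 0.7]
opening: 0.0203
time: 20.25
ee_pos: [0.5115, 0.0733, 0.0362]
tcp_rot: [-90.1, -0.0, 4.8]
wrist_force: [0.8, -8.2, 0.1]
opening: 0.0207
```

```bash

python3 -m jog '[[1,0,0,-0.04,0,0,0],[1,0,0,-0.04,0,0,0],[1,0,0,-0.04,0,0,0]]' 100
python3 -m jog '[[1,0,0,-0.03,0,0,0],[1,0,0,-0.03,0,0,0],[1,0,0,-0.03,0,0,0]]' 100
```

```text
time: 20.55
ee_pos: [0.5116, 0.0733, 0.0359]
tcp_rot: [-90.1, -0.0, 4.8]
wrist_force: [-1.7, -8.0, 7.3]
opening: 0.0205
time: 20.85
ee_pos: [0.5117, 0.0734, 0.0358]
tcp_rot: [-90.1, -0.1, 4.8]
wrist_force: [-3.2, -9.0, 11.7]
opening: 0.0205
```

```bash
python3 chk.py c3.png; python3 - <<'E'
from h import *
ex=np.array([-.0854,.9963,0]);ey=np.array([-.9963,-.0854,0]);c=np.array([.510,.0975,0])
F=np.stack([ex,ey,[0,0,1]],1)
def pca(A):
    m=A.mean(0); return m,np.linalg.svd(A-m,full_matrices=False)[2][2]
for n in ['scene','side']:
    o,p,d=shot(n); W=world(n,d)
    for l in ['post','square']:
        for cf,pt,P,m in reg(n,l,W,d)[:1]:
            Q=(P-c)@F*1000
            # +-y side extents: trailing edges per height
            for lo in range(30,185,15):
                s=Q[(Q[:,2]>=lo)&(Q[:,2]<lo+15)&(abs(Q[:,1])<40)]
                if len(s)>15: print(n,l,lo,len(s),'x',np.percentile(s[:,0],[3,50,97]).round(1),'y',np.percentile(s[:,1],[3,97]).round(1))
    for l in ['scraper','chip0']:
        for cf,pt,P,m in reg(n,l,W,d)[:3]: print(l,round(cf,2),np.median(P,0).round(3),P[:,2].max().round(3))
E
```

```text
scene board 0.77 2427 0.0234 [511.3  99.3] [131.2 261.3] 5.5
scene post 0.69 1189 0.1835 [501.  194.5] [42.1 28.9] 6.4
scene square 0.59 1117 0.1629 [507.8 162.3] [20.1 22.5] 7.1
side board 0.98 2509 0.0233 [509.   94.9] [130.  260.9] 5.0
side post 0.72 118 
side square 0.77 403 0.0631 [513.2  59.8] [ 22.6 109.9] 4.5
21.25 [0.51172119 0.07339708 0.03574931] [-9.00943969e+01 -7.09441504e-02  4.76240985e+00] [-3.89158474 -7.73321235 11.4322971 ] [-1.38391522  0.92322825  0.05040119]
scene post 30 90 x [ 83.2 104.6 111.6] y [-20.4  14.9]
scene post 45 92 x [ 82.1 104.  111.4] y [-20.5  15.7]
scene post 60 93 x [ 83.1 105.  111.4] y [-20.6  16.3]
scene post 75 102 x [ 82.7 104.5 111.4] y [-20.4  13.3]
scene post 90 99 x [ 82.1 104.6 111.5] y [-20.3  12.6]
scene post 105 105 x [ 83.3 105.2 111.6] y [-20.1  16.4]
scene post 120 110 x [ 82.6 103.3 111.4] y [-21.3  15.2]
scene post 135 113 x [ 81.6 104.1 111.4] y [-20.3  17.2]
scene post 150 118 x [ 76.1 103.7 111.4] y [-20.2  16.6]
scene post 165 117 x [ 83.2 104.6 111.2] y [-20.9  16.4]
scene post 180 129 x [ 82.1  99.4 111.2] y [-20.1  14
[... 467 characters left out ...]
 76 x [54.5 65.1 76. ] y [-11.7   2.4]
scraper 0.62 [ 0.459 -0.224  0.036] 0.062
chip0 0.48 [0.603 0.047 0.01 ] 0.013
chip0 0.47 [0.599 0.096 0.01 ] 0.013
chip0 0.38 [0.603 0.13  0.011] 0.013
side post 75 19 x [ 77.   84.5 107.3] y [17.  21.4]
side post 105 17 x [78.5 82.  98.1] y [16.7 21.3]
side post 150 16 x [ 77.8  85.4 103.2] y [18.6 21.2]
side square 30 68 x [-92.2 -88.8  62.8] y [-6.5 11.9]
side square 45 65 x [-92.6 -89.    5.5] y [-7.1 11.8]
side square 60 201 x [-89.8 -52.   -2.5] y [-8.3 11.2]
scraper 0.7 [0.431 0.345 0.062] 0.092
scraper 0.69 [ 0.449 -0.262  0.058] 0.063
chip0 0.69 [0.513 0.028 0.061] 0.067
chip0 0.45 [0.597 0.121 0.009] 0.014
chip0 0.42 [0.594 0.087 0.009] 0.014
```

View pics/c3.png

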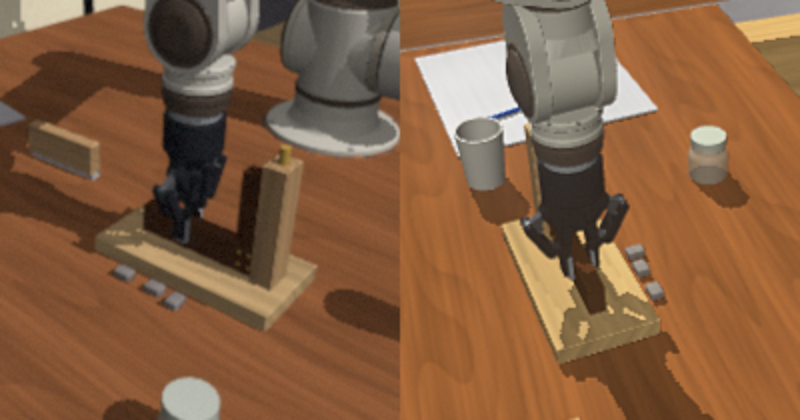

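```bash
python3 -c "
from workcell import bot
o=bot.get_obs();print(o['time'],o['wrist_force'],o['opening']);print(bot.job_done())"
```

```text
21.75 [-3.77814051 -7.86036001 12.33199693] 0.020522405045988613
the job is handed in; nothing more can be done
None
```

I handed the job in at 21.75 s with the square still gripped and pressed into the corner. No verdict was reported, so what follows is from my own last checks.

- **Chips:** I wiped all three off the board in one sweep with the held scraper block. They lie on the table beside the board, with their tops at about 13 mm.
- **Scraper:** It stands released on the table at about (0.449, -0.238), well clear of the board.
- **Square and post:** I slid the square along the board until the heel stopped hard against the post foot, then pressed down. The last wrist readings were about 8 N from the post and about 12 N from the board.
- **Post lean:** The post's back edge is at the same board x, within 0.3 mm, from bottom to top. That puts the lean under about 0.005 rad.
- **Square pose:** The leg looks upright. The heel is estimated at about board x = 80 mm, y = 0, with yaw about 0.2° off the board.
- **Disagreements:** A sideways reading of about -4 N remained at the wrist, which I left. Some network detections were plainly wrong, such as a "chip" at the gripper and the cup labelled as the scraper, and I ignored them. The side camera could barely see the post past the arm, so its uprightness rests on the scene camera.
- **Not re-measured:** I did not measure the candle, jar and cup again. My moves were planned to keep clear of them.

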